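# Turn a gearbox cover over at the fence

## Robot

A 6-joint arm with a two-finger parallel gripper is mounted at the origin on the work surface. World frame = base frame: x ahead of the robot, y to its left, z up, the work surface at z = 0. Lengths are in m, angles in degrees, forces in N, time in s.
With the tool pointing down it reaches from about 0.35 to 0.875 m from the base axis. Payload 4.2 kg.
Tool frame: the origin (TCP) lies at the very end of the fingers, on their centre line; the grasp point (between the pads) lies 19 mm behind it (r.grip_point_offset is the distance from the TCP to the grasp point, in m); z points along the fingers, y is the line along which they close (so a half turn about z gives the same grasp; the last joint's range is limited). The gripper opens to 87 mm and grips with 3 to 60 N. Pads are 19 mm wide; open, the fingers measure 117 mm over their backs; the gripper's body (75 mm by 190 mm) begins 51 mm behind the grasp point.
Start: joints at [82.941, 22.042, 0.453, 0, -68.411, -14.817], TCP at [0.233, 0.58, 0.223] pointing down, gripper open.
Joint ranges: [-179.83, 179.83], [-69.29, 118.12], [-61.27, 80.66], [-181.25, 117.63], [-171.15, -9.14], [-177.46, 177.46]. Speed limits (degrees/s): [159.86, 159.86, 180, 180, 180, 180].

## Interface

Orientations are given as a 3x3 rotation matrix whose columns are the frame's x, y, z axes.
In Python, from station import r gives the robot as it stands.
- The arm moves only by the tool move_arm, never from a script. Its argument "series" is a list of rows, each a list of 3 entries, a list of its own where there are three numbers: the turn, a rotation vector about the tool's x, y, z as a fraction of full scale, then the shift along the tool's x, y, z as a fraction of full scale, then the opening, from 0 (shut) to 1 (fully open). A call has 1 to 12 rows; each row shifts and turns the commanded pose from where the row before left it, along the tool's axes as they then stand; what a row does not reach is not made up. Full scale, the value 1, is 0.5 m for a shift and 0.1 rad for a turn. A row lasts 1/10 s, in which the tool goes at most 50 mm and 8.59 degrees, less where a joint would pass 70% of its speed; a pose out of reach is approached as far as the arm can. A call with a number of a shift or a turn outside -1 to 1 is refused whole. A call with a gripper value outside its range is refused whole. The fingers move at their own pace and stop on an object; the grip force is fixed at half the most. Time passes only in rows, so rows that do not move let the fingers close. It gives the time, the measured TCP pose, the force, the opening and the grip force at its end, in the units of the state.
- r.sense(): the state, without advancing time (a new reading comes with each control period).
- r.capture(name): name is "scene" or "top" or "wrist"; returns a dict with "img" (384x512x3 uint8, red, green, blue), "fx", "fy", "cx", "cy" (pixels), "k1" (the pictures are not rectified: a ray, as slopes to the right and down, at radius r is drawn at 1 + k1 r^2 times it, then the intrinsics apply), "origin" and "orientation" of the camera in the world. Camera axes: x right, y up, looking along -z (the intrinsics and any distortion apply to the point x, -y, -z); pixel columns grow to the right and rows downward; lengths in m; the calibration is good to about 2 mm. A picture is of the moment at which its call begins. There is no depth.
- r.finish_job(): hands the job in; it is judged then, once.
Trained networks look in the newest picture that a camera, given by its name, has taken for a name from the list of things; names that differ only in an ending like _2 or _b are one class to them, and where a whole thing is asked for, a point or a joint stands for the part that bears it (a point fixed in the world has none). Each returns a list of dicts, best first, with "score" (0 to 1); they miss things now and then, are a little off and sometimes report something else, mostly with a low value. They report only what shows in the picture. A call takes as long as a camera call. They do not tell look-alikes from the thing itself.
- r.cut_out(target, camera): "pixels" (384x512 bool, what is visible of it) and "centre" ([column, row] in pixels, amid what is visible of it).
- r.pinpoint(target, camera): "centre" ([column, row] in pixels: a listed point, or the origin of a listed thing).
The state is a dict: "time_s": time; "joints": joint angles; "joint_velocities": joint speeds; "effort": joint torques, N m; "tcp_pos": TCP position; "ee_rot": TCP orientation; "wrist_force": force on the tool from outside, world axes, zero at the start; "moment": the same for the moment, N m; "gripper_width": opening from 0.0 (shut) to 1.0 (fully open); "gripper_force": force on a finger pad.
Only numpy, scipy, OpenCV 4.12 (cv2) and the standard library are available. Lean on these libraries where they do the work, as an engineer would, in place of code of your own. Each camera call takes 0.05 s, during which the arm holds its last target. There are 200 camera calls.

## Task

The gearbox cover lies with its painted face up: turn it over so that the machined face can be inspected. Push it up the steel fence until it stands leaning there, then tip it over back onto the mat and let it down gently, without letting it slap down, until it lies flat, machined face up, about centred on the green mat and square to the fence. Leave the other parts on the bench where they are.

Things in the scene. Friction and masses are not known exactly. Their poses are not given: they have to be found in the camera images.
- cover: gearbox inspection cover, a rigid flat plate 130 (x) x 110 (y) x 10 mm (z), about 0.4 kg; origin at the centre of its machined face, z pointing out of its painted face. Painted face (up at the start): blue, grey panel; machined face: bare metal, black seal groove. Nothing on it to grip. It starts flat in front of the fence, its x within 0.35 rad of the fence's x
- cover_mid (a point): centre of the cover's solid (5 mm from either face), axes as the cover's
- fence: fixed steel turning fence, 200 mm wide (y), 78 mm high, and the green mat in front of it, as one. Origin on the bench at the middle of the fence's foot line; x points level from the mat into the fence (to the robot's left, +y within 0.25 rad), z up. Its polished 5 mm face curves up like a ski tip: in (x, z) mm from (0,0) to (18,15) to (34,40) to the crest (49,78). A plate pushed in rides up it
- mat_centre (a point): centre of the green mat, on the bench, 100 mm in front of the foot line; axes as the fence's. The mat is 190 x 190 mm and paper thin (slide across it freely)
- crest (a point): middle of the fence's top edge, 78 mm above the bench. Pushed fully in, its lower edge at the foot, the cover leans on the crest at about 58 degrees to the bench and stays when let go, its top 30 to 40 mm free above the crest. Behind the face are only thin struts at y = -90 and +90 mm, down to bars on the bench that end at x = 110
- bin_a: bystander: loose orange open bin 150 x 110 x 50 mm high, origin under its centre
- bin_b: bystander: as bin_a
- filter_a: bystander: loose white oil filter, upright cylinder 72 mm diameter, 90 mm high, origin under its centre
- filter_b: bystander: as filter_a
- bearing: bystander: loose steel bearing ring 80 mm diameter, 22 mm high, lying flat, origin under its centre
- wrench: bystander: loose wrench 180 mm long, lying flat along its x
- carton: bystander: loose cardboard box 100 x 140 x 70 mm high, origin under its centre
Mind the look-alikes: they are no part of the job. Leave any turquoise look-alike of the cover alone.

How it is judged:
By the outcome, as a careful person would: the job done as asked, in the order asked, and still so for the second after the job is handed in, with the robot touching nothing.
It also fails if it takes over 72 s, if anything falls off the work surface, if the arm or the gripper's body presses on something with over 40 N, if the wrist force passes 120 N, or if a joint passes its speed limit or range.

## Working session

There is one attempt and no reset: what is moved stays moved. The work goes in short steps, Python scripts to look and compute and a tool call to move; the robot and the scene stay as the last step left them, time stands still between calls to the robot, and variables do not carry over. Pictures are saved under pics/ and viewed, at most 10 in all, crops included, and the job is handed in when it is done.

Besides the shell and the picture viewer there is one more tool, called after ">>>" as name(argument=value, ...), one argument or row to a line, values as JSON. move_arm: Moves the arm, as the interface text tells. Its arguments: {"type":"object","properties":{"series":{"type":"array"}},"required":["series"]}

```bash
mkdir -p pics; ls; python3 - <<'E'
from station import r
import cv2,numpy as np
s=r.sense();print(s['time_s'],s['tcp_pos'],np.round(s['ee_rot'],3).tolist(),s['gripper_width'])
for c in("scene","top"):
    d=r.capture(c);cv2.imwrite(f"pics/{c}0.png",d["img"][:,:,::-1])
    print(c,{k:np.round(d[k],4).tolist() for k in d if k!="img"})
    for t in("cover","fence","mat_centre","crest","cover_mid"):
        print(t,[(np.round(o["centre"],1).tolist(),round(o["score"],2)) for o in r.pinpoint(t,c)])
a=cv2.imread("pics/scene0.png");b=cv2.imread("pics/top0.png")
cv2.imwrite("pics/both0.png",cv2.resize(np.vstack([a,b]),(400*1,600)))
E
```

```text
pics
0.0 [0.23260891 0.57946425 0.22146567] [[0.928, -0.373, -0.001], [-0.373, -0.928, -0.002], [0.0, 0.002, -1.0]] 0.9983040750122959
scene {'fx': 479.956, 'fy': 479.956, 'cx': 254.3424, 'cy': 196.534, 'k1': -0.0816, 'origin': [1.1466, 1.0135, 1.1896], 'orientation': [[-0.8381, -0.3786, 0.3927], [0.5452, -0.558, 0.6256], [-0.0177, 0.7385, 0.6741]]}
cover [([233.7, 213.6], 0.76), ([279.2, 175.6], 0.62), ([280.6, 324.8], 0.6)]
fence [([253.3, 225.2], 0.7)]
mat_centre [([239.7, 209.4], 0.85)]
crest [([256.9, 222.4], 0.67)]
cover_mid [([230.8, 212.2], 0.61), ([276.6, 173.7], 0.6), ([158.6, 181.8], 0.48)]
top {'fx': 396.5357, 'fy': 396.5357, 'cx': 257.463, 'cy': 193.1814, 'k1': -0.059, 'origin': [0.275, -0.0019, 1.3128], 'orientation': [[0.0087, 0.982, -0.1889], [-0.9999, 0.0106, 0.0091], [0.0109, 0.1888, 0.982]]}
cover [([272.4, 183.1], 0.94), ([295.1, 259.0], 0.57)]
fence [([242.7, 188.0], 0.83)]
mat_centre [([268.4, 193.8], 0.9), ([138.3, 144.3], 0.36)]
crest [([228.5, 183.2], 0.73)]
cover_mid [([270.4, 179.4], 0.95), ([299.0, 261.8], 0.94), ([266.0, 193.5], 0.56)]
```

View pics/top0.png

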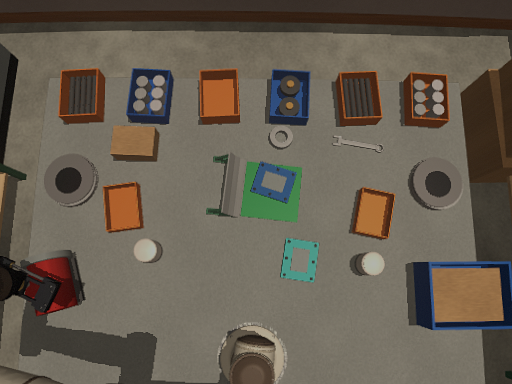

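View pics/scene0.png

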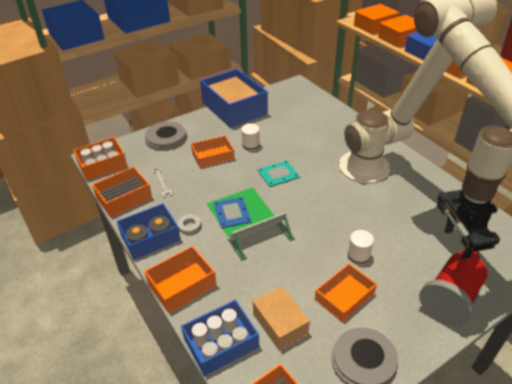

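The blue plate with the grey panel on the green mat, at top (273,182), is the cover. The turquoise one at top (300,260) is the look-alike. The fence is at top (232,186). I'll confirm with a crop and measure.

```bash
cat > h.py <<'E'
from station import r
import cv2,numpy as np
def ray(d,uv):
    K=np.array([[d["fx"],0,d["cx"]],[0,d["fy"],d["cy"]],[0,0,1.]])
    p=cv2.undistortPoints(np.array(uv,float).reshape(-1,1,2),K,np.array([d["k1"],0,0,0.])).reshape(-1,2)
    v=np.c_[p[:,0],-p[:,1],-np.ones(len(p))]@np.array(d["orientation"]).T
    return np.array(d["origin"]),v
def onz(d,uv,z):
    o,v=ray(d,uv);return o+v*((z-o[2])/v[:,2])[:,None]
def proj(d,P):
    P=np.atleast_2d(P);q=(P-d["origin"])@np.array(d["orientation"])
    s=np.c_[-q[:,0]/q[:,2],q[:,1]/q[:,2]];s*=1+d["k1"]*(s**2).sum(1)[:,None]
    return np.c_[d["cx"]+d["fx"]*s[:,0],d["cy"]+d["fy"]*s[:,1]]
def big(m):
    n,l,st,_=cv2.connectedComponentsWithStats(m.astype(np.uint8));i=1+np.argmax(st[1:,4]);return l==i
def hsv(d):return cv2.cvtColor(d["img"],cv2.COLOR_RGB2HSV)
def poly(d,m,z,n=4):
    # min-area rect of mask in world plane z
    c=max(cv2.findContours(m.astype(np.uint8),0,1)[0],key=cv2.contourArea).reshape(-1,2)
    w=onz(d,c,z)[:,:2];return cv2.minAreaRect((w*1000).astype(np.float32))
E
python3 - <<'E'
from h import *
for c in("top","scene"):
    d=r.capture(c);H=hsv(d)
    g=(H[...,0]>50)&(H[...,0]<75)&(H[...,1]>120)&(H[...,2]>60)
    R=np.zeros(g.shape,bool)
    if c=="top":R[140:240,200:330]=1
    else:R[170:260,190:310]=1
    b=(H[...,0]>98)&(H[...,0]<125)&(H[...,1]>90)&R
    gm=big((g|b)&R)
    print(c,"mat",poly(d,gm,0.0),"cover",poly(d,big(b),0.01))
    for t in("mat_centre","fence","crest"):
        o=r.pinpoint(t,c)[0];print(t,np.round(onz(d,o["centre"],.078 if t=="crest" else 0),4))
    print([ (t,np.round(onz(d,o["centre"],0),3).tolist()) for t in("bin_a","filter_a","bearing","carton","wrench") for o in r.pinpoint(t,c)if o["score"]>.5])
    x0,y0,x1,y1=(190,140,330,290) if c=="top" else (190,150,310,270)
    cv2.imwrite(f"pics/crop_{c}.png",cv2.resize(d["img"][y0:y1,x0:x1,::-1],None,fx=4,fy=4,interpolation=2))
E
```

```text
top mat ((537.521240234375, -60.450721740722656), (188.07339477539062, 190.8500518798828), 84.02153015136719) cover ((566.095703125, -67.25837707519531), (127.88812255859375, 108.9294204711914), 72.35673522949219)
mat_centre [[ 0.5279 -0.0543  0.    ]]
fence [[0.5588 0.0491 0.    ]]
crest [[0.5429 0.0802 0.078 ]]
[('bin_a', [[0.462, 0.419, 0.0]]), ('filter_a', [[0.324, 0.337, 0.0]]), ('filter_a', [[0.293, -0.372, 0.0]]), ('bearing', [[0.731, -0.088, 0.0]]), ('carton', [[0.688, 0.392, 0.0]]), ('wrench', [[0.709, -0.377, 0.0]])]
scene mat ((535.174072265625, -57.188629150390625), (182.75941467285156, 184.9291229248047), 84.0787353515625) cover ((568.6126098632812, -59.62323760986328), (130.1586151123047, 105.35812377929688), 72.12789154052734)
mat_centre [[ 0.5329 -0.0483  0.    ]]
fence [[0.527  0.0369 0.    ]]
crest [[0.5498 0.0856 0.078 ]]
[('bin_a', [[0.475, -0.395, 0.0]]), ('bin_a', [[0.476, 0.434, 0.0]]), ('filter_a', [[0.306, -0.345, 0.0]]), ('filter_a', [[0.339, 0.332, 0.0]]), ('carton', [[0.684, 0.399, 0.0]]), ('wrench', [[0.71, -0.362, 0.0]])]
```

View pics/crop_top.png

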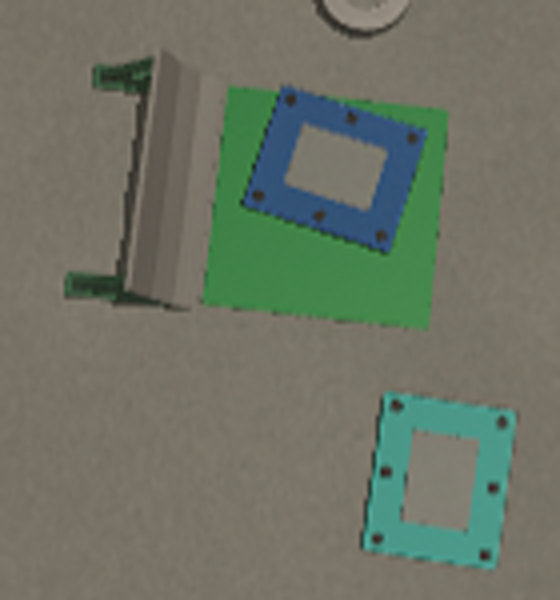

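The crop shows the blue plate with the grey panel on the mat, corners at (283,85), (427,128), (390,252) and (243,207). It is the cover, yawed about 12° from the fence. The turquoise plate below it at (440,480) lies off the mat and will be left alone. Moving now: yaw the tool and rise first.

>>> move_arm(
  series=[
    [[0,0,1],[0,0,-0.01],0.6],
    [[0,0,1],[0,0,-0.01],0.6],
    [[0,0,1],[0,0,-0.01],0.6],
    [[0,0,1],[0,0,0],0.6],
    [[0,0,1],[0,0,0],0.6],
    [[0,0,1],[0,0,0],0.6],
    [[0,0,1],[0,0,0],0.6],
    [[0,0,1],[0,0,0],0.6],
    [[0,0,1],[0,0,0],0.6],
    [[0,0,1],[0,0,0],0.6],
    [[0,0,1],[0,0,0],0.6],
    [[0,0,1],[0,0,0],0.6],
  ],
)

```text
time_s: 2.7
tcp_pos: [0.2328, 0.58, 0.2375]
ee_rot: [[-0.015, -1.0, 0.0], [-1.0, 0.015, -0.0], [0.0, -0.0, -1.0]]
wrist_force: [-0.1, -0.2, 0.5]
gripper_width: 0.6
gripper_force: 0.0
```

```bash
cat >> h.py <<'E'
from scipy.spatial.transform import Rotation as Ro
F=np.array([.547,.0415,0]);A=np.radians(84.0)
ex=np.array([np.cos(A),np.sin(A),0]);ez=np.array([0,0,1.]);ey=np.cross(ez,ex)
W=lambda x,y,z:F+x*ex+y*ey+z*ez
def push_R(t): # tool pointing down, leaning t deg forward (+ex), tool y=ey
    t=np.radians(t);z=np.sin(t)*ex-np.cos(t)*ez;return np.c_[np.cross(ey,z),ey,z]
def grip_R(a,s=1): # tool z in fence x-z plane at angle a deg: a=90 down, <90 toward -ex ; y = plate normal
    a=np.radians(a);z=-np.cos(a)*ex-np.sin(a)*ez;x=s*ey;return np.c_[x,np.cross(z,x),z]
def plan(p,R):
    s=r.sense();Rc=np.array(s["ee_rot"]);Rc=Ro.from_matrix(Rc).as_matrix()
    rv=Ro.from_matrix(Rc.T@R).as_rotvec()
    d=np.array(p)-s["tcp_pos"]
    print("turn/.1",np.round(rv/.1,2),"| shift/.5 now-axes",np.round(Rc.T@d/.5,4),"target-axes",np.round(R.T@d/.5,4))
def st():
    s=r.sense();q=s["tcp_pos"]-F
    print("t",round(s["time_s"],2),"tcp",np.round(s["tcp_pos"],4),"fence",np.round([q@ex,q@ey,q[2]],4),"z",np.round(np.array(s["ee_rot"])[:,2],3),"F",np.round(s["wrist_force"],1),"M",np.round(s["moment"],2),"j",np.round(s["joints"],0),"w",round(s["gripper_width"],3),round(s["gripper_force"],1))
E
python3 -c "
from h import *
st();plan(W(-.215,-.026,.15),push_R(10))"
```

```text
t 2.7 tcp [0.2328 0.58   0.2375] fence [0.5027 0.3687 0.2375] z [ 0. -0. -1.] F [-0.1 -0.2  0.5] M [ 0.03 -0.08  0.04] j [ 83.  22.   2.   0. -70. -84.] w 0.6 0.0
turn/.1 [ 0.08 -1.74  0.89] | shift/.5 now-axes [ 1.5003 -0.6578  0.1751] target-axes [ 1.444  -0.7895 -0.0768]
```

>>> move_arm(
  series=[
    [[0.04,-0.87,0.45],[0,0,0],0.6],
    [[0.04,-0.87,0.45],[0,0,0],0.6],
    [[0,0,0],[0.08,-0.044,-0.004],0.6],
    [[0,0,0],[0.08,-0.044,-0.004],0.6],
    [[0,0,0],[0.08,-0.044,-0.004],0.6],
    [[0,0,0],[0.08,-0.044,-0.004],0.6],
    [[0,0,0],[0.08,-0.044,-0.004],0.6],
    [[0,0,0],[0.08,-0.044,-0.004],0.6],
    [[0,0,0],[0.08,-0.044,-0.004],0.6],
    [[0,0,0],[0.08,-0.044,-0.004],0.6],
    [[0,0,0],[0.08,-0.044,-0.004],0.6],
    [[0,0,0],[0.08,-0.044,-0.004],0.6],
  ],
)

```text
time_s: 3.9
tcp_pos: [0.412, 0.1608, 0.1884]
ee_rot: [[-0.099, -0.995, 0.019], [-0.98, 0.1, 0.173], [-0.174, -0.001, -0.985]]
wrist_force: [1.2, -0.3, 0.9]
gripper_width: 0.602
gripper_force: 0.0
```

```bash
python3 -c "
from h import *
st();plan(W(-.215,-.026,.15),push_R(10))"
```

```text
t 3.9 tcp [0.412  0.1608 0.1884] fence [0.1045 0.1467 0.1884] z [ 0.019  0.173 -0.985] F [ 1.2 -0.3  0.9] M [-0.27 -0.14 -0.  ] j [ 37.   4. -26.  -9. -53. -38.] w 0.602 0.0
turn/.1 [-0.01  0.01  0.04] | shift/.5 now-axes [ 0.6441 -0.3426 -0.0355] target-axes [ 0.6426 -0.3454 -0.0354]
```

>>> move_arm(
  series=[
    [[0,0,0],[0.08,-0.043,-0.0044],0.6],
    [[0,0,0],[0.08,-0.043,-0.0044],0.6],
    [[0,0,0],[0.08,-0.043,-0.0044],0.6],
    [[0,0,0],[0.08,-0.043,-0.0044],0.6],
    [[0,0,0],[0.08,-0.043,-0.0044],0.6],
    [[0,0,0],[0.08,-0.043,-0.0044],0.6],
    [[0,0,0],[0.08,-0.043,-0.0044],0.6],
    [[0,0,0],[0.07,-0.043,-0.0044],0.6],
    [[0,0,0],[0,0,0],0.6],
    [[0,0,0],[0,0,0],0.6],
  ],
)

```text
time_s: 4.9
tcp_pos: [0.5508, -0.1674, 0.15]
ee_rot: [[-0.102, -0.995, 0.017], [-0.98, 0.103, 0.173], [-0.174, 0.001, -0.985]]
wrist_force: [-0.4, 0.1, -0.7]
gripper_width: 0.601
gripper_force: 0.0
```

```bash
python3 -c "
from h import *
st();plan(W(-.215,-.026,.005),push_R(10))
d=r.capture('wrist');cv2.imwrite('pics/w1.png',d['img'][:,:,::-1])"
```

```text
t 4.9 tcp [ 0.5508 -0.1674  0.15  ] fence [-0.2073 -0.0256  0.15  ] z [ 0.017  0.173 -0.985] F [-0.4  0.1 -0.7] M [-0.23 -0.01 -0.03] j [ -7.  22.  -7. -11. -62.   6.] w 0.601 0.0
turn/.1 [ 0.01 -0.    0.01] | shift/.5 now-axes [ 0.0654 -0.0011  0.283 ] target-axes [ 0.0654 -0.0008  0.283 ]
```

View pics/w1.png

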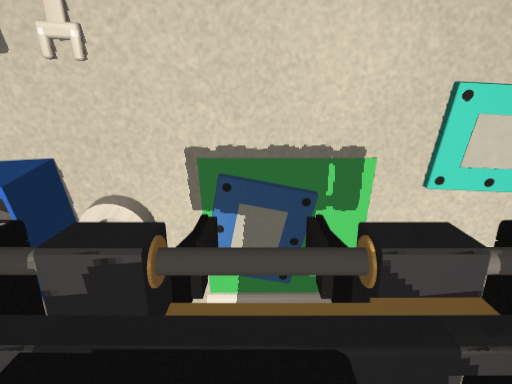

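The wrist view shows the mat, with the cover at (265,225) and the fingers straddling its width behind its trailing edge. Descend and begin pushing.

>>> move_arm(
  series=[
    [[0,0,0],[0.011,0,0.047],0.6],
    [[0,0,0],[0.011,0,0.047],0.6],
    [[0,0,0],[0.011,0,0.047],0.6],
    [[0,0,0],[0.011,0,0.047],0.6],
    [[0,0,0],[0.011,0,0.047],0.6],
    [[0,0,0],[0.011,0,0.047],0.6],
    [[0,0,0],[0,0,0],0.6],
    [[0,0,0],[0,0,0],0.6],
  ],
)

```text
time_s: 5.75
tcp_pos: [0.5504, -0.1738, 0.007]
ee_rot: [[-0.098, -0.995, 0.018], [-0.98, 0.099, 0.172], [-0.173, -0.0, -0.985]]
wrist_force: [1.0, -1.1, -0.5]
gripper_width: 0.599
gripper_force: 0.0
```

>>> move_arm(
  series=[
    [[0,0,0],[-0.0236,0,0.0042],0.6],
    [[0,0,0],[-0.0236,0,0.0042],0.6],
    [[0,0,0],[-0.0236,0,0.0042],0.6],
    [[0,0,0],[-0.0197,0,0.0035],0.6],
    [[0,0,0],[-0.0197,0,0.0035],0.6],
    [[0,0,0],[-0.0197,0,0.0035],0.6],
    [[0,0,0],[-0.0197,0,0.0035],0.6],
    [[0,0,0],[-0.0197,0,0.0035],0.6],
    [[0,0,0],[-0.0197,0,0.0035],0.6],
    [[0,0,0],[0,0,0],0.6],
  ],
)

```text
time_s: 6.75
tcp_pos: [0.5641, -0.0814, 0.0111]
ee_rot: [[-0.092, -0.995, 0.027], [-0.981, 0.095, 0.167], [-0.169, -0.011, -0.986]]
wrist_force: [-0.5, -11.6, 16.0]
gripper_width: 0.603
gripper_force: 9.1
```

```bash
python3 -c "
from h import *
st();plan(W(-.018,-.026,.005),push_R(10))
d=r.capture('top')
cv2.imwrite('pics/t2.png',cv2.resize(d['img'][120:280,190:350,::-1],None,fx=3.5,fy=3.5))"
```

```text
t 6.75 tcp [ 0.5641 -0.0814  0.0111] fence [-0.1205 -0.0299  0.0111] z [ 0.027  0.167 -0.986] F [ -0.5 -11.6  16. ] M [-3.04  0.31  0.12] j [  2.  31. -16. -14. -42.   3.] w 0.603 9.1
turn/.1 [-0.09 -0.05  0.11] | shift/.5 now-axes [-0.2     0.0061  0.0466] target-axes [-0.1997  0.0078  0.0476]
```

View pics/t2.png

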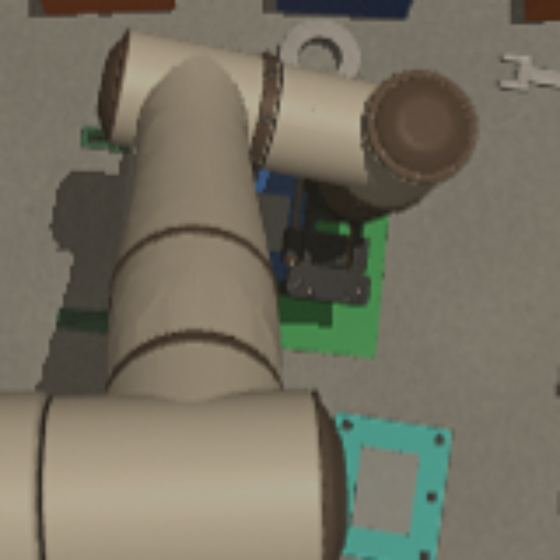

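The fingertips climbed onto the plate: z rose to 11 mm, with 16 N upward. Back off and look.

>>> move_arm(
  series=[
    [[0,0,0],[0,0,-0.02],0.6],
    [[0,0,0],[0.04,0,-0.04],0.6],
    [[0,0,0],[0.08,0,-0.06],0.6],
    [[0,0,0],[0.08,0,-0.06],0.6],
    [[0,0,0],[0,0,0],0.6],
    [[0,0,0],[0,0,0],0.6],
  ],
)

```text
time_s: 7.4
tcp_pos: [0.5484, -0.1926, 0.0781]
ee_rot: [[-0.101, -0.995, 0.019], [-0.98, 0.103, 0.173], [-0.174, -0.001, -0.985]]
wrist_force: [0.3, 0.2, -0.2]
gripper_width: 0.599
gripper_force: 0.0
```

```bash
cat >> h.py <<'E'
def cover(cam,z=.01):
    d=r.capture(cam);H=hsv(d);P=r.pinpoint
    b=(H[...,0]>98)&(H[...,0]<128)&(H[...,1]>90)
    g=(H[...,0]>50)&(H[...,0]<78)&(H[...,1]>110)
    w=None
    n,l,s_,c=cv2.connectedComponentsWithStats(b.astype(np.uint8))
    for i in range(1,n):
        if s_[i,4]<150: continue
        (cx,cy),wh,a=poly(d,l==i,z)
        q=np.array([cx/1000,cy/1000,0])-F
        print(cam,"blue",s_[i,:4],"fence",np.round([q@ex,q@ey],4),"size",np.round(wh),"ang-84",round(a-84,1))
    return d
E
python3 -c "
from h import *
st();d=cover('wrist');cv2.imwrite('pics/w3.png',d['img'][:,:,::-1]);cover('scene')"
```

```text
t 7.4 tcp [ 0.5484 -0.1926  0.0781] fence [-0.2326 -0.0258  0.0781] z [ 0.019  0.173 -0.985] F [ 0.3  0.2 -0.2] M [-0.26 -0.01 -0.04] j [ -9.  27. -10. -12. -54.  11.] w 0.599 0.0
wrist blue [210 275 112  28] fence [-0.1173 -0.0219] size [ 35. 109.] ang-84 0.1
scene blue [43  0 60 50] fence [-2.1652 -0.1926] size [767. 329.] ang-84 1.3
scene blue [105   0  64  33] fence [-2.1057  0.229 ] size [623. 408.] ang-84 -8.6
scene blue [407  28  47  32] fence [-0.8451  1.5436] size [428. 235.] ang-84 -67.1
scene blue [233  88  34  38] fence [-0.6691  0.357 ] size [344. 118.] ang-84 -54.6
scene blue [219 203  39  28] fence [-0.069  -0.0227] size [103. 106.] ang-84 -0.2
scene blue [117 204  62  55] fence [-0.1533 -0.3195] size [196. 182.] ang-84 3.4
scene blue [182 300  76  75] fence [ 0.3349 -0.2694] size [170. 185.] ang-84 3.2
```

View pics/w3.png

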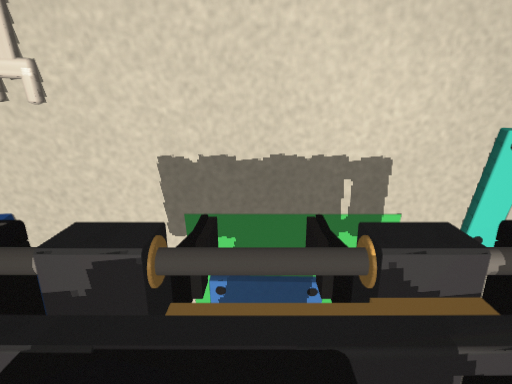

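The wrist view shows the cover's trailing edge at rows 275–303, square to the fingers. The cover is now square to the fence, with its leading edge at the foot. Re-approach lower and nearly upright.

```bash
python3 -c "
from h import *
plan(W(-.17,-.022,.003),push_R(3));print(push_R(3).T@ex)"
```

```text
turn/.1 [0.02 1.23 0.04] | shift/.5 now-axes [-0.0952  0.0056  0.1669] target-axes [-0.1148  0.0063  0.154 ]
[-0.99862953  0.          0.05233596]
```

>>> move_arm(
  series=[
    [[0,0.61,0.02],[0,0,0],0.6],
    [[0,0.62,0.02],[0,0,0],0.6],
    [[0,0,0],[-0.029,0.0016,0.039],0.6],
    [[0,0,0],[-0.029,0.0016,0.039],0.6],
    [[0,0,0],[-0.029,0.0016,0.038],0.6],
    [[0,0,0],[-0.028,0.0015,0.038],0.6],
    [[0,0,0],[0,0,0],0.6],
    [[0,0,0],[0,0,0],0.6],
    [[0,0,0],[0,0,0],0.6],
  ],
)

```text
time_s: 8.4
tcp_pos: [0.5514, -0.1306, 0.0031]
ee_rot: [[-0.104, -0.995, 0.004], [-0.993, 0.104, 0.051], [-0.051, 0.001, -0.999]]
wrist_force: [-0.8, -0.4, 0.2]
gripper_width: 0.601
gripper_force: 0.0
```

```bash
python3 -c "
from h import *
st()"
```

```text
t 8.4 tcp [ 0.5514 -0.1306  0.0031] fence [-0.1707 -0.0224  0.0031] z [ 0.004  0.051 -0.999] F [-0.8 -0.4  0.2] M [-0.01 -0.02  0.05] j [  1.  31. -20.  -5. -39.  -4.] w 0.601 0.0
```

>>> move_arm(
  series=[
    [[0,0,0],[-0.016,0,0.0008],0.6],
    [[0,0,0],[-0.016,0,0.0008],0.6],
    [[0,0,0],[-0.016,0,0.0008],0.6],
    [[0,0,0],[-0.016,0,0.0008],0.6],
    [[0,0,0],[-0.016,0,0.0008],0.6],
    [[0,0,0],[-0.016,0,0.0008],0.6],
    [[0,0,0],[-0.016,0,0.0008],0.6],
  ],
)

```text
time_s: 9.1
tcp_pos: [0.5564, -0.0774, 0.0033]
ee_rot: [[-0.104, -0.995, 0.002], [-0.993, 0.104, 0.048], [-0.048, 0.003, -0.999]]
wrist_force: [-0.9, -12.1, 0.7]
gripper_width: 0.601
gripper_force: 5.8
```

```bash
python3 -c "
from h import *
st();cover('wrist')"
```

```text
t 9.1 tcp [ 0.5564 -0.0774  0.0033] fence [-0.1173 -0.0218  0.0033] z [ 0.002  0.048 -0.999] F [ -0.9 -12.1   0.7] M [-3.58  0.24  0.02] j [  7.  31. -21.  -4. -38. -10.] w 0.601 5.8
wrist blue [192 276 140  27] fence [-0.0801 -0.0222] size [19. 86.] ang-84 -0.2
```

>>> move_arm(
  series=[
    [[0,0,0],[-0.016,0,0.0008],0.6],
    [[0,0,0],[-0.016,0,0.0008],0.6],
    [[0,0,0],[-0.016,0,0.0008],0.6],
    [[0,0,0],[-0.016,0,0.0008],0.6],
    [[0,0,0],[-0.016,0,0.0008],0.6],
    [[0,0,0],[-0.016,0,0.0008],0.6],
    [[0,0,0],[-0.016,0,0.0008],0.6],
    [[0,0,0],[-0.016,0,0.0008],0.6],
  ],
)

```text
time_s: 9.95
tcp_pos: [0.5643, -0.0111, 0.0035]
ee_rot: [[-0.105, -0.994, 0.005], [-0.993, 0.105, 0.051], [-0.051, 0.001, -0.999]]
wrist_force: [0.4, -2.4, -2.2]
gripper_width: 0.602
gripper_force: 1.3
```

```bash
python3 -c "
from h import *
st()"
```

```text
t 9.95 tcp [ 0.5643 -0.0111  0.0035] fence [-0.0505 -0.0227  0.0035] z [ 0.005  0.051 -0.999] F [ 0.4 -2.4 -2.2] M [-0.83  0.02  0.03] j [ 14.  31. -21.  -5. -38. -16.] w 0.602 1.3
```

Force dropped to 2.4 N. Look from the scene camera before the last stretch.

```bash
python3 -c "
from h import *
d=r.capture('scene');a=cv2.resize(d['img'][150:270,180:320,::-1],None,fx=4,fy=4,interpolation=2)
d=r.capture('wrist');b=cv2.resize(d['img'][:,:,::-1],(280,210))
b=np.vstack([b,np.zeros((270,280,3),np.uint8)]);cv2.imwrite('pics/s4.png',np.hstack([a[:480],b])[:, :800])"
```

```text
(no output)
```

View pics/s4.png

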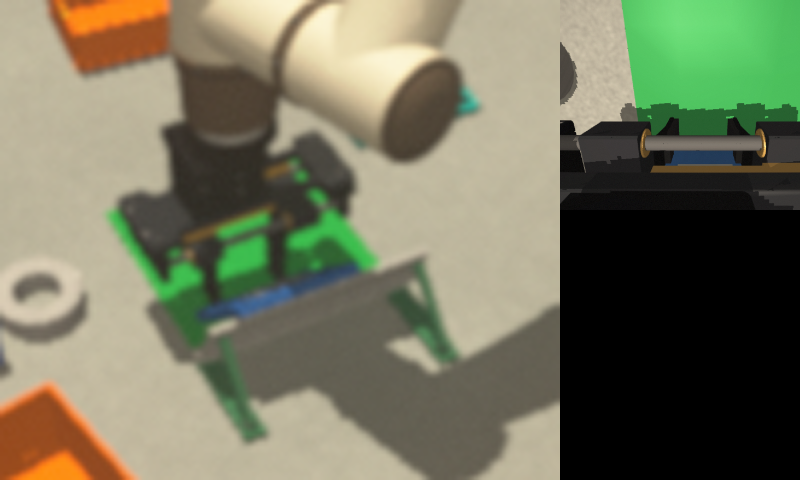

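The scene crop shows the cover (blue, about (280,290)) riding up behind the crest, square. Continue.

>>> move_arm(
  series=[
    [[0,0,0],[-0.014,0,0.0007],0.6],
    [[0,0,0],[-0.014,0,0.0007],0.6],
    [[0,0,0],[-0.014,0,0.0007],0.6],
    [[0,0,0],[-0.007,0,0.0004],0.6],
    [[0,0,0],[0,0,0],0.6],
  ],
)

```text
time_s: 10.55
tcp_pos: [0.567, 0.0132, 0.0035]
ee_rot: [[-0.104, -0.995, 0.005], [-0.993, 0.104, 0.051], [-0.051, 0.0, -0.999]]
wrist_force: [-0.8, -0.9, -0.6]
gripper_width: 0.601
gripper_force: 0.3
```

```bash
python3 -c "
from h import *
st();d=cover('scene');cv2.imwrite('pics/s5.png',cv2.resize(d['img'][150:270,180:320,::-1],None,fx=4,fy=4,interpolation=2))"
```

```text
t 10.55 tcp [0.567  0.0132 0.0035] fence [-0.026  -0.0228  0.0035] z [ 0.005  0.051 -0.999] F [-0.8 -0.9 -0.6] M [-0.17  0.05  0.01] j [ 16.  31. -21.  -4. -38. -19.] w 0.601 0.3
scene blue [43  0 60 50] fence [-2.1652 -0.1926] size [767. 329.] ang-84 1.3
scene blue [105   0  64  33] fence [-2.1036  0.2256] size [622. 410.] ang-84 -9.5
scene blue [407  28  47  32] fence [-0.8451  1.5436] size [428. 235.] ang-84 -67.1
scene blue [201  69  66  58] fence [-0.82    0.3178] size [452. 303.] ang-84 3.7
scene blue [117 204  62  55] fence [-0.1535 -0.3191] size [196. 181.] ang-84 3.0
scene blue [182 300  76  75] fence [ 0.3349 -0.2694] size [170. 185.] ang-84 3.2
```

>>> move_arm(
  series=[
    [[0,0,0],[-0.007,0,0.0004],0.6],
    [[0,0,0],[-0.006,0,0.0003],0.6],
    [[0,0,0],[0,0,0],0.6],
    [[0,0,0],[0,0,0],0.6],
  ],
)

```text
time_s: 11.0
tcp_pos: [0.5674, 0.0182, 0.0036]
ee_rot: [[-0.105, -0.994, 0.004], [-0.993, 0.105, 0.05], [-0.05, 0.001, -0.999]]
wrist_force: [-0.3, -5.1, -0.2]
gripper_width: 0.597
gripper_force: 2.6
```

```bash
python3 -c "
from h import *
st()"
```

```text
t 11.0 tcp [0.5674 0.0182 0.0036] fence [-0.021  -0.0227  0.0036] z [ 0.004  0.05  -0.999] F [-0.3 -5.1 -0.2] M [-1.68  0.03  0.04] j [ 17.  31. -21.  -4. -38. -19.] w 0.597 2.6
```

>>> move_arm(
  series=[
    [[0,0,0],[0.02,0,0],0.6],
    [[0,0,0],[0.06,0,0],0.6],
    [[0,0,0],[0.08,0,-0.02],0.6],
    [[0,0,0],[0.03,0,-0.09],0.6],
    [[0,0,0],[0,0,-0.1],0.6],
    [[0,0,0],[0,0,-0.1],0.6],
    [[0,0,0],[0,0,-0.1],0.6],
    [[0,0,0],[0,0,-0.1],0.6],
    [[0,0,0],[0,0,0],0.6],
  ],
)

```text
time_s: 11.9
tcp_pos: [0.5606, -0.0891, 0.2626]
ee_rot: [[-0.103, -0.994, 0.024], [-0.993, 0.104, 0.05], [-0.052, -0.019, -0.998]]
wrist_force: [1.0, -0.1, 0.3]
gripper_width: 0.597
gripper_force: 0.0
```

```bash
python3 -c "
from h import *
st()
d=r.capture('scene');a=cv2.resize(d['img'][150:270,180:320,::-1],None,fx=4,fy=4,interpolation=2)
d=r.capture('top');b=cv2.resize(d['img'][140:260,190:250,::-1],None,fx=4,fy=4,interpolation=2)
cv2.imwrite('pics/s6.png',np.hstack([a,b]))
e=r.capture('wrist');cv2.imwrite('pics/w6.png',e['img'][:,:,::-1])
for s in(1,-1):
  for a in (58,):plan(W(.1,-.022,.17),grip_R(a,s))"
```

```text
t 11.9 tcp [ 0.5606 -0.0891  0.2626] fence [-0.1285 -0.0272  0.2626] z [ 0.024  0.05  -0.998] F [ 1.  -0.1  0.3] M [ 0.03 -0.05 -0.02] j [  6.  15.  -4.  -3. -70. -11.] w 0.597 0.0
turn/.1 [ 4.78  4.78 15.16] | shift/.5 now-axes [-0.4466  0.0015  0.1902] target-axes [ 0.0011  0.4749 -0.1004]
turn/.1 [ -4.79   4.78 -15.18] | shift/.5 now-axes [-0.4466  0.0015  0.1902] target-axes [-0.0011 -0.4749 -0.1004]
```

View pics/s6.png

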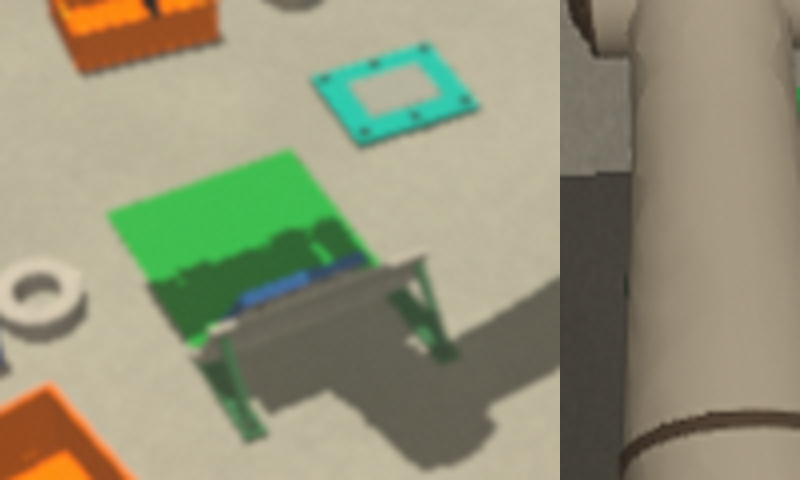

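View pics/w6.png

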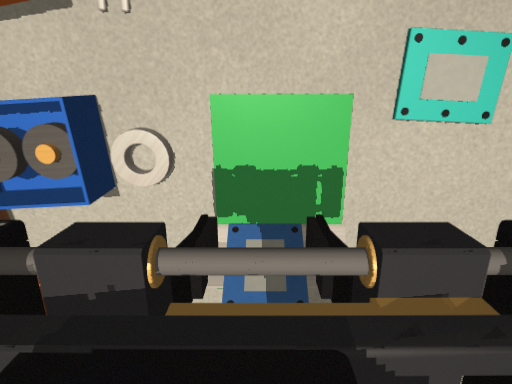

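```bash
python3 -c "
from h import *
d=cover('wrist')
import itertools
# predicted plate painted-face corners for candidates
H=hsv(d);b=((H[...,0]>98)&(H[...,0]<128)&(H[...,1]>90));b=big(b)
c=max(cv2.findContours(b.astype(np.uint8),0,1)[0],key=cv2.contourArea)
print('obs',cv2.approxPolyDP(c,4,True).reshape(-1,2).tolist())
for th in (25,35,45,58):
  t=np.radians(th)
  for x0 in(0,-.03):
    P=[W(x0-.01*np.sin(t)+l*np.cos(t),y,.01*np.cos(t)+l*np.sin(t)) for l in(0,.13) for y in(-.077,.033)]
    print(th,x0,np.round(proj(d,P)).tolist())
print('foot',proj(d,[W(0,-.1,0),W(0,.1,0)]).round(),'crest',proj(d,[W(.049,-.1,.078),W(.049,.1,.078)]).round())"
```

```text
wrist blue [  0  96 113 115] fence [-0.1153 -0.3253] size [153. 174.] ang-84 3.2
wrist blue [226 225  76  23] fence [ 0.0087 -0.0199] size [ 37. 115.] ang-84 -0.0
wrist blue [221 275  86  28] fence [ 0.104  -0.0197] size [ 52. 140.] ang-84 -0.1
obs [[91, 96], [0, 101], [0, 128], [18, 140], [35, 124], [61, 124], [74, 169], [62, 179], [50, 180], [24, 165], [16, 176], [0, 182], [0, 210], [86, 205], [112, 187]]
25 0 [[225.0, 228.0], [299.0, 228.0], [224.0, 318.0], [300.0, 318.0]]
25 -0.03 [[225.0, 210.0], [300.0, 210.0], [224.0, 302.0], [301.0, 301.0]]
35 0 [[225.0, 227.0], [299.0, 227.0], [222.0, 321.0], [302.0, 321.0]]
35 -0.03 [[225.0, 209.0], [300.0, 209.0], [221.0, 303.0], [303.0, 303.0]]
45 0 [[226.0, 226.0], [299.0, 226.0], [220.0, 321.0], [304.0, 321.0]]
45 -0.03 [[225.0, 207.0], [300.0, 207.0], [219.0, 302.0], [305.0, 302.0]]
58 0 [[226.0, 225.0], [299.0, 224.0], [218.0, 315.0], [307.0, 315.0]]
58 -0.03 [[225.0, 206.0], [299.0, 206.0], [217.0, 295.0], [308.0, 295.0]]
foot [[211. 228.]
 [342. 228.]] crest [[204. 288.]
 [353. 287.]]
```

The wrist view shows the blue face from row 225 (foot) to beyond row 302, with columns widening from 76 to 86 px. That matches the plate at the foot leaning at about 58°, square to the fence. Next: turn the tool to grip the free top edge across its thickness and guide the cover over.

>>> move_arm(
  series=[
    [[-0.282,0.281,-0.893],[0,0,0],0.6],
    [[-0.282,0.281,-0.893],[0,0,0],0.6],
    [[-0.282,0.281,-0.893],[0,0,0],0.6],
    [[-0.282,0.281,-0.893],[0,0,0],0.6],
    [[-0.282,0.281,-0.893],[0,0,0],0.6],
    [[-0.282,0.281,-0.893],[0,0,0],0.6],
    [[-0.282,0.281,-0.893],[0,0,0],0.6],
    [[-0.282,0.281,-0.893],[0,0,0],0.6],
    [[-0.282,0.281,-0.893],[0,0,0],0.6],
    [[-0.282,0.281,-0.893],[0,0,0],0.6],
    [[-0.282,0.281,-0.893],[0,0,0],0.6],
    [[-0.282,0.281,-0.893],[0,0,0],0.6],
  ],
)

```text
time_s: 13.3
tcp_pos: [0.5558, -0.0883, 0.2512]
ee_rot: [[0.844, -0.515, -0.148], [-0.531, -0.763, -0.369], [0.077, 0.39, -0.918]]
wrist_force: [-0.6, 0.3, -0.1]
gripper_width: 0.601
gripper_force: 0.0
```

>>> move_arm(
  series=[
    [[-0.282,0.281,-0.893],[0,0,0],0.6],
    [[-0.282,0.281,-0.893],[0,0,0],0.6],
    [[-0.282,0.281,-0.893],[0,0,0],0.6],
    [[-0.282,0.281,-0.893],[0,0,0],0.6],
    [[-0.282,0.281,-0.893],[0,0,0],0.6],
    [[0,0,0],[0,0,0],0.6],
  ],
)

```text
time_s: 13.9
tcp_pos: [0.5549, -0.0882, 0.251]
ee_rot: [[0.995, -0.084, -0.061], [-0.103, -0.842, -0.529], [-0.007, 0.533, -0.846]]
wrist_force: [0.3, 0.8, -0.4]
gripper_width: 0.599
gripper_force: 0.0
```

```bash
python3 -c "
from h import *
st();plan(W(.085,-.022,.145),grip_R(58,-1))
print(grip_R(58,-1).T@ez)"
```

```text
t 13.9 tcp [ 0.5549 -0.0882  0.251 ] fence [-0.1282 -0.0214  0.251 ] z [-0.061 -0.529 -0.846] F [ 0.3  0.8 -0.4] M [ 1.13 -0.13  0.01] j [ 21.  18. -18.  30. -72.  49.] w 0.599 0.0
turn/.1 [0.03 0.05 0.05] | shift/.5 now-axes [ 0.0031 -0.4737 -0.0478] target-axes [ 0.0012 -0.4739 -0.0461]
[ 0.          0.52991926 -0.8480481 ]
```

>>> move_arm(
  series=[
    [[0,0,0.05],[0,-0.079,-0.0078],0.6],
    [[0,0.05,0],[0,-0.079,-0.0078],0.6],
    [[0.03,0,0],[0,-0.079,-0.0078],0.6],
    [[0,0,0],[0,-0.079,-0.0078],0.6],
    [[0,0,0],[0,-0.079,-0.0078],0.6],
    [[0,0,0],[0,-0.079,-0.0078],0.6],
    [[0,0,0],[0,0,0],0.6],
    [[0,0,0],[0,0,0],0.6],
  ],
)

```text
time_s: 14.7
tcp_pos: [0.579, 0.1242, 0.146]
ee_rot: [[0.994, -0.092, -0.054], [-0.107, -0.843, -0.527], [0.003, 0.53, -0.848]]
wrist_force: [0.4, 0.2, 0.7]
gripper_width: 0.604
gripper_force: 0.0
```

```bash
python3 -c "
from h import *
st();plan(W(.051,-.022,.091),grip_R(58,-1))
d=r.capture('wrist');e=r.capture('scene')
a=cv2.resize(d['img'][:,:,::-1],(400,300));b=cv2.resize(e['img'][160:280,180:340,::-1],(400,300),interpolation=2)
cv2.imwrite('pics/w7.png',np.hstack([a,b]))
t=np.radians(58)
P=[W(-.01*s*np.sin(t)+.13*np.cos(t),y,.01*s*np.cos(t)+.13*np.sin(t)) for s in(0,1) for y in(-.077,.033)]
print(proj(d,P).round().tolist(),(proj(e,P)-[180,160]).round()*2.5)"
```

```text
t 14.7 tcp [0.579  0.1242 0.146 ] fence [ 0.0856 -0.0232  0.146 ] z [-0.054 -0.527 -0.848] F [0.4 0.2 0.7] M [ 1.03 -0.09  0.06] j [ 38.  31. -12.  23. -72.  33.] w 0.604 0.0
turn/.1 [ 0.   -0.02 -0.03] | shift/.5 now-axes [-0.0026  0.0004  0.13  ] target-axes [-0.0024  0.0004  0.13  ]
[[254.0, 133.0], [256.0, 277.0], [269.0, 133.0], [268.0, 277.0]] [[150.  165. ]
 [227.5 137.5]
 [147.5 157.5]
 [222.5 130. ]]
```

View pics/w7.png

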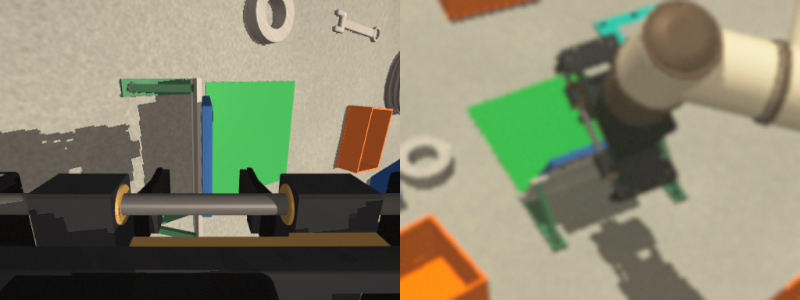

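The wrist half shows the cover's top edge as a blue strip at columns 201–212 and rows 97–217, midway between the fingers at columns 160 and 245. Advance and close.

>>> move_arm(
  series=[
    [[0,0,0],[0,0.001,0.033],0.6],
    [[0,0,0],[0,0.001,0.033],0.6],
    [[0,0,0],[0,0.001,0.033],0.6],
    [[0,0,0],[0,0.001,0.031],0.6],
    [[0,0,0],[0,0,0],0.6],
    [[0,0,0],[0,0,0],0.3],
    [[0,0,0],[0,0,0],0.2],
    [[0,0,0],[0,0,0],0],
    [[0,0,0],[0,0,0],0],
    [[0,0,0],[0,0,0],0],
    [[0,0,0],[0,0,0],0],
  ],
)

```text
time_s: 15.9
tcp_pos: [0.5759, 0.0882, 0.0936]
ee_rot: [[0.994, -0.093, -0.051], [-0.106, -0.844, -0.526], [0.006, 0.528, -0.849]]
wrist_force: [0.9, -0.1, -0.7]
gripper_width: 0.14
gripper_force: 0.0
```

```bash
python3 -c "
from h import *
st()"
```

```text
t 15.9 tcp [0.5759 0.0882 0.0936] fence [ 0.0494 -0.0238  0.0936] z [-0.051 -0.526 -0.849] F [ 0.9 -0.1 -0.7] M [ 1.12 -0.13 -0.02] j [ 36.  33. -18.  26. -64.  31.] w 0.14 0.0
```

>>> move_arm(
  series=[
    [[0,0,0],[0,0,0],0],
    [[0,0,0],[0,0,0],0],
    [[0,0,0],[0,0,0],0],
  ],
)

```text
time_s: 16.2
tcp_pos: [0.5759, 0.0881, 0.0934]
ee_rot: [[0.994, -0.093, -0.051], [-0.106, -0.844, -0.526], [0.006, 0.528, -0.849]]
wrist_force: [0.5, 0.2, 0.4]
gripper_width: 0.113
gripper_force: 30.0
```

```bash
sed -i 's/^F=np.array.*;A=/F=np.array([.5467,.0385,0]);A=/' h.py; cat > tip.py <<'E'
from h import *
import sys
a1,n,x1,y1=[float(v) for v in sys.argv[1:5]];n=int(n);clr=.003;L=.107
st();s=r.sense();Rc=np.array(s["ee_rot"]);z=Rc[:,2]
a0=np.degrees(np.arctan2(-z[2],-z@ex));q=s["tcp_pos"]-F
P0=np.array([q@ex-L*np.cos(np.radians(a0)),q@ey])
print("a0",a0,"Pm",P0,"z",q[2]-L*np.sin(np.radians(a0)))
def pose(f):
    a=np.radians(a0+(a1-a0)*f);p=P0+(np.array([x1,y1])-P0)*f
    zz=.005*abs(np.cos(a))+clr
    return W(p[0]+L*np.cos(a),p[1],zz+L*np.sin(a)),grip_R(np.degrees(a),-1)
p,R=s["tcp_pos"],Rc
for i in range(1,n+1):
    p2,R2=pose(i/n)
    print(np.round(Ro.from_matrix(R.T@R2).as_rotvec()/.1,2).tolist(),np.round(R.T@(p2-p)/.5,4).tolist())
    p,R=p2,R2
E
python3 tip.py 148 24 -.035 0
```

```text
t 16.2 tcp [0.5759 0.0881 0.0934] fence [ 0.0524 -0.0239  0.0934] z [-0.051 -0.526 -0.849] F [0.5 0.2 0.4] M [ 1.25 -0.12  0.03] j [ 36.  33. -18.  26. -64.  31.] w 0.113 30.0
a0 58.10530831673947 Pm [-0.00415544 -0.02385939] z 0.0026034613609999396
[0.65, -0.04, -0.04] [-0.0019, 0.0191, -0.0029]
[0.65, 0.0, 0.0] [-0.002, 0.016, 0.0022]
[0.65, -0.0, -0.0] [-0.002, 0.0161, 0.0021]
[0.65, 0.0, 0.0] [-0.002, 0.0162, 0.0019]
[0.65, 0.0, -0.0] [-0.002, 0.0163, 0.0018]
[0.65, -0.0, 0.0] [-0.002, 0.0163, 0.0017]
[0.65, 0.0, -0.0] [-0.002, 0.0164, 0.0015]
[0.65, 0.0, 0.0] [-0.002, 0.0165, 0.0014]
[0.65, -0.0, -0.0] [-0.002, 0.0165, 0.0006]
[0.65, 0.0, -0.0] [-0.002, 0.0165, -0.0003]
[0.65, 0.0, -0.0] [-0.002, 0.0165, -0.0004]
[0.65, 0.0, 0.0] [-0.002, 0.0164, -0.0006]
[0.65, -0.0, -0.0] [-0.002, 0.0163, -0.0007]
[0.65, -0.0, -0.0] [-0.002, 0.0163, -0.0009]
[0.65, 0.0, -0.0] [-0.002, 0.0162, -0.001]
[0.65, 0.0, 0.0] [-0.002, 0.0161, -0.0011]
[0.65, -0.0, -0.0] [-0.002, 0.016, -0.0013]
[0.65, 0.0, -0.0] [-0.002, 0.0159, -0.0014]
[0.65, -0.0, 0.0] [-0.002, 0.0158, -0.0015]
[0.65, 0.0, -0.0] [-0.002, 0.0157, -0.0016]
[0.65, -0.0, 0.0] [-0.002, 0.0155, -0.0016]
[0.65, -0.0, -0.0] [-0.002, 0.0154, -0.0017]
[0.65, 0.0, 0.0] [-0.002, 0.0153, -0.0018]
[0.65, 0.0, -0.0] [-0.002, 0.0152, -0.0018]
```

Gripped: width 9.8 mm, 30 N. Tip it over through vertical.

>>> move_arm(
  series=[
    [[0.65,-0.04,-0.04],[-0.002,0.019,-0.0029],0],
    [[0.65,0,0],[-0.002,0.016,0.0022],0],
    [[0.65,0,0],[-0.002,0.016,0.0021],0],
    [[0.65,0,0],[-0.002,0.0162,0.0019],0],
    [[0.65,0,0],[-0.002,0.0163,0.0018],0],
    [[0.65,0,0],[-0.002,0.0163,0.0017],0],
    [[0.65,0,0],[-0.002,0.0164,0.0015],0],
    [[0.65,0,0],[-0.002,0.0165,0.0014],0],
    [[0.65,0,0],[-0.002,0.0165,0.0006],0],
    [[0.65,0,0],[-0.002,0.0165,-0.0003],0],
    [[0.65,0,0],[-0.002,0.0165,-0.0004],0],
    [[0,0,0],[0,0,0],0],
  ],
)

```text
time_s: 17.4
tcp_pos: [0.5544, -0.0004, 0.1087]
ee_rot: [[0.994, -0.108, 0.014], [-0.109, -0.981, 0.158], [-0.003, -0.158, -0.987]]
wrist_force: [-0.0, -0.8, -5.0]
gripper_width: 0.113
gripper_force: 30.0
```

```bash
python3 tip.py 148 12 -.035 0
```

```text
t 17.4 tcp [ 5.544e-01 -4.000e-04  1.087e-01] fence [-0.0379 -0.0117  0.1087] z [ 0.014  0.158 -0.987] F [-0.  -0.8 -5. ] M [-0.77  0.01 -0.03] j [ 11.  22. -15. -11. -52.  79.] w 0.113 30.0
a0 99.1007579513082 Pm [-0.0209394 -0.0117398] z 0.0030013667019769957
[0.71, 0.02, -0.05] [-0.0019, 0.0172, -0.0021]
[0.71, 0.0, 0.0] [-0.002, 0.0173, -0.0007]
[0.71, 0.0, -0.0] [-0.002, 0.0172, -0.0008]
[0.71, -0.0, -0.0] [-0.002, 0.0172, -0.0009]
[0.71, 0.0, 0.0] [-0.002, 0.0171, -0.001]
[0.71, -0.0, -0.0] [-0.002, 0.0169, -0.0011]
[0.71, 0.0, -0.0] [-0.002, 0.0168, -0.0012]
[0.71, -0.0, 0.0] [-0.002, 0.0167, -0.0013]
[0.71, 0.0, -0.0] [-0.002, 0.0166, -0.0014]
[0.71, -0.0, 0.0] [-0.002, 0.0165, -0.0015]
[0.71, -0.0, 0.0] [-0.002, 0.0164, -0.0015]
[0.71, -0.0, -0.0] [-0.002, 0.0163, -0.0016]
```

>>> move_arm(
  series=[
    [[0.71,0.02,-0.05],[-0.002,0.0172,-0.0021],0],
    [[0.71,0,0],[-0.002,0.0173,-0.0007],0],
    [[0.71,0,0],[-0.002,0.0172,-0.0008],0],
    [[0.71,0,0],[-0.002,0.0172,-0.0009],0],
    [[0.71,0,0],[-0.002,0.0171,-0.001],0],
    [[0.71,0,0],[-0.002,0.0169,-0.0011],0],
    [[0.71,0,0],[-0.002,0.0168,-0.0012],0],
    [[0.71,0,0],[-0.002,0.0167,-0.0013],0],
    [[0.71,0,0],[-0.002,0.0166,-0.0014],0],
    [[0.71,0,0],[-0.002,0.0165,-0.0015],0],
    [[0.71,0,0],[-0.002,0.0164,-0.0015],0],
    [[0.71,0,0],[-0.002,0.0163,-0.0016],0],
  ],
)

```text
time_s: 18.6
tcp_pos: [0.5347, -0.0852, 0.0635]
ee_rot: [[0.995, -0.052, 0.085], [-0.1, -0.53, 0.842], [0.001, -0.847, -0.532]]
wrist_force: [0.1, -0.0, -4.3]
gripper_width: 0.113
gripper_force: 30.0
```

```bash
python3 tip.py 148 2 -.035 0;python3 -c "
from h import *
d=r.capture('scene');e=r.capture('wrist')
a=cv2.resize(e['img'][:,:,::-1],(400,300));b=cv2.resize(d['img'][140:260,170:330,::-1],(400,300),interpolation=2)
cv2.imwrite('pics/w8.png',np.hstack([a,b]))"
```

```text
t 18.6 tcp [ 0.5347 -0.0852  0.0635] fence [-0.1243 -0.001   0.0635] z [ 0.085  0.842 -0.532] F [ 0.1 -0.  -4.3] M [-2.84  0.26  0.02] j [-25.  40.   0. -54. -83. 133.] w 0.113 30.0
a0 147.84446870441744 Pm [-0.03369674 -0.0010228 ] z 0.006571232463140307
[0.01, 0.03, 0.04] [-0.001, -0.0001, -0.0018]
[0.01, 0.0, -0.0] [-0.001, 0.001, -0.0011]
```

Now set the lower edge on the mat, then open with the lower finger held still under the plate (opening compensated by the shift).

>>> move_arm(
  series=[
    [[0,0,0],[-0.001,0.0034,0.002],0],
    [[0,0,0],[0,0,0],0.1],
    [[0,0,0],[0,-0.0035,0],0.17],
    [[0,0,0],[0,-0.0044,0],0.22],
    [[0,0,0],[0,-0.0044,0],0.27],
    [[0,0,0],[0,-0.0044,0],0.32],
    [[0,0,0],[0,-0.0044,0],0.37],
    [[0,0,0],[0,-0.0044,0],0.42],
    [[0,0,0],[0,-0.0044,0],0.47],
    [[0,0,0],[0,0,0],0.47],
  ],
)

```text
time_s: 19.7
tcp_pos: [0.5353, -0.0766, 0.0759]
ee_rot: [[0.995, -0.05, 0.086], [-0.1, -0.529, 0.842], [0.003, -0.847, -0.532]]
wrist_force: [-1.2, 0.1, -1.3]
gripper_width: 0.46
gripper_force: 0.9
```

```bash
python3 -c "
from h import *
st();d=r.capture('scene');e=r.capture('wrist')
a=cv2.resize(e['img'][:,:,::-1],(400,300));b=cv2.resize(d['img'][140:260,170:330,::-1],(400,300),interpolation=2)
cv2.imwrite('pics/w9.png',np.hstack([a,b]))"
```

```text
t 19.7 tcp [ 0.5353 -0.0766  0.0759] fence [-0.1157 -0.0007  0.0759] z [ 0.086  0.842 -0.532] F [-1.2  0.1 -1.3] M [-2.27  0.24  0.03] j [-24.  39.   0. -54. -83. 132.] w 0.46 0.9
```

View pics/w9.png

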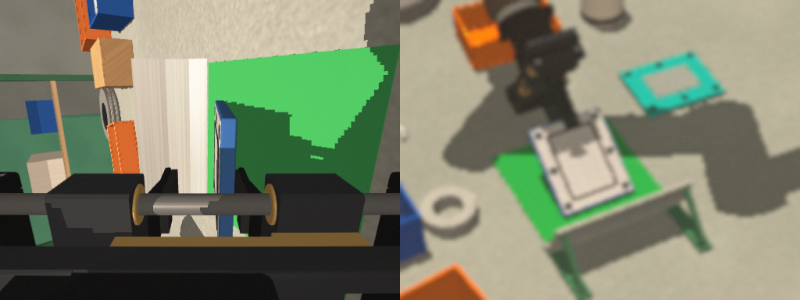

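The cover rests on the lower finger with its machined face up (right half, about (580,165)). Its lower edge is on the mat. Open the rest of the way.

>>> move_arm(
  series=[
    [[0,0,0],[0,-0.0044,0],0.52],
    [[0,0,0],[0,-0.0044,0],0.57],
    [[0,0,0],[0,-0.0044,0],0.62],
    [[0,0,0],[0,-0.0044,0],0.67],
    [[0,0,0],[0,-0.0044,0],0.72],
    [[0,0,0],[0,-0.0044,0],0.77],
    [[0,0,0],[0,-0.0044,0],0.82],
    [[0,0,0],[0,-0.0044,0],0.87],
    [[0,0,0],[0,-0.0044,0],0.92],
    [[0,0,0],[0,-0.0044,0],0.97],
    [[0,0,0],[0,-0.002,0],1],
    [[0,0,0],[0,0,0],1],
  ],
)

```text
time_s: 21.0
tcp_pos: [0.5364, -0.0645, 0.0952]
ee_rot: [[0.995, -0.051, 0.086], [-0.1, -0.529, 0.842], [0.003, -0.847, -0.532]]
wrist_force: [0.0, -1.8, -0.7]
gripper_width: 0.99
gripper_force: 0.9
```

```bash
python3 -c "
from h import *
st();s=r.sense();R=np.array(s['ee_rot']);C=s['tcp_pos']+.0435*R[:,1];q=C-F
print('tip inner corner',q@ex,q@ey,q[2],'outer z',(s['tcp_pos']+.0585*R[:,1])[2])
print('ex',R.T@ex,'ez',R.T@ez)"
```

```text
t 21.0 tcp [ 0.5364 -0.0645  0.0952] fence [-0.1035 -0.0005  0.0952] z [ 0.086  0.842 -0.532] F [ 0.  -1.8 -0.7] M [-2.34  0.25 -0.01] j [-23.  37.  -0. -54. -83. 130.] w 0.99 0.9
tip inner corner -0.12663958448133403 -0.0007289961957827815 0.05837222125064014 outer z 0.04566942593944798
ex [ 0.00449695 -0.53180409  0.84685547] ez [ 0.00300578 -0.84685302 -0.53181851]
```

>>> move_arm(
  series=[
    [[0,0,0],[0,0.0078,-0.0009],1],
    [[0,0,0],[0,0.0078,-0.0009],1],
    [[0,0,0],[0,0.0078,-0.0009],1],
    [[0,0,0],[0,0.0078,-0.0009],1],
    [[0,0,0],[0,0.0078,-0.0009],1],
    [[0,0,0],[0,0.0078,-0.0009],1],
    [[0,0,0],[0,0.0078,-0.0009],1],
    [[0,0,0],[0,0.0078,-0.0009],1],
    [[0,0,0],[0,0.0078,-0.0009],1],
    [[0,0,0],[0,0.0078,-0.0009],1],
    [[0,0,0],[0,0.0078,-0.0009],1],
    [[0,0,0],[0,0,0],1],
  ],
)

```text
time_s: 22.2
tcp_pos: [0.5337, -0.0918, 0.0608]
ee_rot: [[0.995, -0.052, 0.087], [-0.101, -0.529, 0.842], [0.002, -0.847, -0.532]]
wrist_force: [0.2, -0.8, -2.2]
gripper_width: 0.999
gripper_force: 0.9
```

```bash
python3 -c "
from h import *
st();s=r.sense();R=np.array(s['ee_rot']);C=s['tcp_pos']+.0435*R[:,1];q=C-F
print('tip inner corner',q@ex,q@ey,q[2],'outer z',(s['tcp_pos']+.0585*R[:,1])[2])
def face(c):
    d=r.capture(c);H=hsv(d);m=((H[...,1]<60)&(H[...,2]>150));return d,m
d=r.capture('scene');e=r.capture('wrist')
a=cv2.resize(e['img'][:,:,::-1],(400,300));b=cv2.resize(d['img'][140:260,170:330,::-1],(400,300),interpolation=2)
cv2.imwrite('pics/w10.png',np.hstack([a,b]))"
```

```text
t 22.2 tcp [ 0.5337 -0.0918  0.0608] fence [-0.131  -0.0007  0.0608] z [ 0.087  0.842 -0.532] F [ 0.2 -0.8 -2.2] M [-2.27  0.18 -0.  ] j [-26.  40.   1. -53. -83. 133.] w 0.999 0.9
tip inner corner -0.15409663375815258 -0.0008844728514494204 0.023964610176709165 outer z 0.011262825814388928
```

>>> move_arm(
  series=[
    [[0,0,0],[0,0.006,-0.0008],1],
    [[0,0,0],[0,0.006,-0.0008],1],
    [[0,0,0],[0,0.006,-0.0008],1],
    [[0,0,0],[0,0.006,-0.0006],1],
    [[0,0,0],[0,0,0],1],
    [[0,0,0],[0,0,0],1],
  ],
)

```text
time_s: 22.9
tcp_pos: [0.533, -0.0992, 0.0519]
ee_rot: [[0.995, -0.051, 0.086], [-0.1, -0.529, 0.842], [0.003, -0.847, -0.532]]
wrist_force: [0.5, -0.2, -1.2]
gripper_width: 0.996
gripper_force: 0.9
```

```bash
python3 -c "
from h import *
st();s=r.sense();R=np.array(s['ee_rot']);C=s['tcp_pos']+.0435*R[:,1];q=C-F
print('tip inner corner',q@ex,q@ey,q[2],'outer z',(s['tcp_pos']+.0585*R[:,1])[2])
print([(np.round(o['centre']).tolist(),round(o['score'],2)) for o in r.pinpoint('cover','scene')]) if r.capture('scene') else 0
"
```

```text
t 22.9 tcp [ 0.533  -0.0992  0.0519] fence [-0.1384 -0.0008  0.0519] z [ 0.086  0.842 -0.532] F [ 0.5 -0.2 -1.2] M [-2.27  0.28  0.09] j [-26.  41.   1. -53. -83. 134.] w 0.996 0.9
tip inner corner -0.16153791525248107 -0.0010025352895167566 0.015029548167962668 outer z 0.002327756245392318
[([242.0, 205.0], 0.7), ([277.0, 174.0], 0.56)]
```

>>> move_arm(
  series=[
    [[0,0,0],[0,0.016,-0.0254],1],
    [[0,0,0],[0,0.021,-0.034],1],
    [[0,0,0],[0,0.016,-0.0254],1],
    [[0,0,0],[0,0,0],1],
  ],
)

```text
time_s: 23.4
tcp_pos: [0.5281, -0.1519, 0.0519]
ee_rot: [[0.995, -0.052, 0.089], [-0.103, -0.53, 0.842], [0.004, -0.846, -0.533]]
wrist_force: [-0.9, 0.6, 0.5]
gripper_width: 1.001
gripper_force: 0.0
```

```bash
python3 -c "
from h import *
st()
d=r.capture('scene');H=hsv(d);R=np.zeros(H.shape[:2],bool);R[160:260,190:310]=1
for t in('cover','cover_mid'):
  print(t,[(np.round(onz(d,o['centre'],.01)[0]-F,4)@np.c_[ex,ey,ez],round(o['score'],2)) for o in r.pinpoint(t,'scene')][:2])
m=[o for o in r.cut_out('cover','scene')]
for o in m: print(o['score'],np.round(o['centre']),poly(d,o['pixels'],.01))"
```

```text
t 23.4 tcp [ 0.5281 -0.1519  0.0519] fence [-0.1913 -0.0014  0.0519] z [ 0.089  0.842 -0.533] F [-0.9  0.6  0.5] M [-1.74  0.19  0.06] j [-30.  43.   5. -51. -87. 135.] w 1.001 0.0
cover [(array([-0.19040088,  0.19858556,  0.01      ]), 0.97), (array([-0.09426662,  0.01291722,  0.01      ]), 0.56)]
cover_mid [(array([-0.22100407,  0.20753569,  0.01      ]), 0.69), (array([-8.89977553e-02,  9.77368173e-05,  1.00000000e-02]), 0.57)]
0.72 [240. 208.] ((535.0447998046875, -51.72118377685547), (137.03733825683594, 111.43817138671875), 82.65251922607422)
0.61 [278. 174.] ((308.5704345703125, -142.96424865722656), (121.35140228271484, 131.8759307861328), 81.92762756347656)
```

>>> move_arm(
  series=[
    [[0,0,0],[0,-0.068,-0.0425],1],
    [[0,0,0],[0,-0.068,-0.0425],1],
    [[0,0,0],[0,-0.068,-0.0425],1],
    [[0,0,0],[0,-0.068,-0.0425],1],
    [[0,0,0],[0,-0.068,-0.0425],1],
    [[0,0,0],[0,0.053,-0.084],1],
    [[0,0,0],[0,0.053,-0.084],1],
    [[0,0,0],[0,0.053,-0.084],1],
    [[0,0,0],[0,0,0],1],
  ],
)

```text
time_s: 24.5
tcp_pos: [0.5115, -0.3011, 0.2502]
ee_rot: [[0.995, -0.056, 0.089], [-0.105, -0.53, 0.842], [0.0, -0.846, -0.533]]
wrist_force: [-0.2, 0.8, -1.1]
gripper_width: 1.0
gripper_force: 0.0
```

```bash
cat > chk.py <<'E'
from h import *
st()
for c in('top','scene'):
    d=r.capture(c);H=hsv(d);g=(H[...,0]>50)&(H[...,0]<78)&(H[...,1]>110)
    o=[o for o in r.cut_out('cover',c) if np.linalg.norm(onz(d,o['centre'],.01)[0][:2]-[.537,-.06])<.05]
    if not o: print(c,'none');continue
    m=o[0]['pixels'];k=cv2.dilate(m.astype(np.uint8),np.ones((5,5)))>0
    R=cv2.dilate(m.astype(np.uint8),np.ones((61,61)))>0
    mat=big((g|k)&R)
    M=poly(d,mat,0.);Cv=poly(d,m,.01)
    print(c,round(o[0]['score'],2),'mat',np.round(M[0]),np.round(M[1]),round(M[2],1),'cover',np.round(Cv[0]),np.round(Cv[1]),round(Cv[2],1))
    dd=np.array([*(np.array(Cv[0])-M[0])/1000,0]);print(' cover-mat in fence mm',round(dd@ex*1000,1),round(dd@ey*1000,1))
E
python3 chk.py
```

```text
t 24.5 tcp [ 0.5115 -0.3011  0.2502] fence [-0.3415 -0.0005  0.2502] z [ 0.089  0.842 -0.533] F [-0.2  0.8 -1.1] M [-1.79  0.14 -0.02] j [ -41.   37.   26.  -48. -112.  120.] w 1.0 0.0
top 0.79 mat [536. -60.] [188. 187.] 84.1 cover [535. -62.] [136. 121.] 85.3
 cover-mat in fence mm -1.7 0.5
scene 0.96 mat [534. -58.] [184. 186.] 84.0 cover [535. -53.] [139. 112.] 84.5
 cover-mat in fence mm 4.5 -0.2
```

```bash
python3 -c "
from station import r
print(r.finish_job())"
```

```text
the job is handed in; nothing more can be done
None
```

The cover lies flat with its machined face up, within about 5 mm of the mat centre and about 1° of square to the fence; I handed the job in at about 25 s. It came down on the fingertip, with a last drop of roughly 13 mm at one edge, and I viewed 11 pictures, one over the limit of 10.

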